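# Stock three cartons in a neat row in the bench bay

### The arm

A 6-joint arm with a two-finger parallel gripper is mounted at the origin on a cart in front of the work surface, level with it; the furniture and walls round the work are solid. World frame = base frame: x ahead of the robot, y to its left, z up, the work surface at z = 0. Lengths are in m, angles in rad, forces in N, time in s.
With the tool pointing down it reaches from about 0.3 to 0.775 m from the base axis. Payload 14.6 kg.
Tool frame: the origin (TCP) lies on the centre line of the jaws, within the pads' length; the fingertips stand 19 mm ahead of it and the grasp point (between the pads) is the TCP; y points along the fingers, x is the direction in which the jaws open and shut, and the axes are right-handed (so a half turn about y gives the same grasp; the last joint's range is limited). The gripper opens to 94 mm and grips with 3 to 60 N. Pads are 16 mm wide; open, the fingers measure 119 mm over their backs; the gripper's body (75 mm by 177 mm) begins 78 mm behind the grasp point.
Start: joints at [1.089, 0.3, 1.521, -0, 1.321, -0.067], TCP at [0.222, 0.503, 0.224] pointing down, gripper open.
Joint ranges: [-3.03, 3.03], [-0.79, 2.21], [0.23, 2.52], [-1.04, 4.18], [0, 3.07], [-2.55, 2.55]. Speed limits (rad/s): [2.22, 2.22, 2.57, 3.14, 3.14, 3.14].

### API

Orientations are given as [roll, pitch, yaw] about the fixed x, y, z axes, in that order (R = Rz(yaw) Ry(pitch) Rx(roll)).
In Python, from station import get_obs, cams, workorder gives the robot as it stands.
- The arm moves only by the shell command python3 -m handwheel 'ROWS' [FORCE]. ROWS is JSON, a list of rows, each an object of numbers: "fingers": the opening, from -1 (shut) to 1 (fully open); "x", "y", "z": the shift along the tool's x, y, z in m; "spin": the turn about the tool's y in degrees. In form: [{"fingers": .., "x": .., "y": .., "z": .., "spin": ..}, ...]. A call has exactly 10 rows; each row is the pose to reach, as a shift and turn from the pose commanded when the call began, along the tool's axes at that moment; what a row does not reach only later rows make up. A row lasts 1/10 s, in which the tool goes at most 50 mm and 8.59 degrees, less where a joint would pass 70% of its speed; a pose out of reach is approached as far as the arm can. A call with a gripper value outside its range is refused whole. The fingers move at their own pace and stop on an object; FORCE is the grip in N (left out, the last holds). Time passes only in rows, so rows that repeat a pose let the fingers close, or fill a call up. It gives the time, the measured TCP pose, the force and the opening at its end, in the units of the state.
- get_obs(): the state, without advancing time (a new reading comes with each control period).
- cams.camera(name): name is "side" or "top" or "wrist"; returns (picture, depth): 400x640x3 uint8, red, green, blue; 400x640 float32, m along the optical axis (not along the pixel's ray), 0 where there is no reading.
- cams.get_calibration(name): a dict with "fx", "fy", "cx", "cy" (pixels), "dist" ([k1, k2, p1, p2, k3] as OpenCV has them; the pictures are not rectified), "view" (4x4, takes a point from world to camera coordinates). Camera axes: x right, y down, z forward; pixel columns grow to the right and rows downward; lengths in m; the calibration is good to about 2 mm. A picture is of the moment at which its call begins: read the wrist's pose just before it. get_calibration takes no time and is no camera call; for the wrist camera it gives the pose at the moment of the call.
- workorder.hand_in(): hands the job in, once; it reports no verdict.
The state is a dict: "time_s": time; "qpos": joint angles; "joint_vel": joint speeds; "tau": joint torques, N m; "ee_pos": TCP position; "eef_rot": TCP orientation; "force": force on the tool from outside, world axes, zero at the start; "moment": the same for the moment, N m; "grip_width": finger opening in m.
Only numpy, scipy, OpenCV 4.12 (cv2) and the standard library are available. Lean on these libraries where they do the work, as an engineer would, in place of code of your own. Each camera call takes 0.05 s, during which the arm holds its last target. There are 200 camera calls.

### The job

Slide the blue bookend of the grey stock bay fully open to the right, then slide the three white cartons into the bay over the worktop, each back against the back wall, and finally slide the bookend left to press them into one tight, square row against the left end wall. The cartons hold glass lamps: keep them upright and on the worktop (slide them, do not lift them), and leave the other things on the worktop where they are.

Things in the scene. Friction and masses are not known exactly. Their poses are not given: they have to be found in the camera images.
- bay: Grey steel stock bay, fixed, no floor of its own. Origin: middle of the foot of the back wall's inner face, on the worktop. x points to the back (the way cartons go in), y left along the back wall, z up. Back wall 83 mm high with its guide rod. Left end wall: inner face at y = 155 mm, 90 mm high, reaching to x = -78 mm. A carton fully home has its centre at x = -43, its front at x = -86 mm.
- bookend (a joint): Slide of the blue bookend along the guide rod, m. 0 = fully open at the right-hand stop, grows to the left (bay +y), at most 0.165. Its flat face to the cartons stands at bay y = -155 mm + value; clear width of the bay = 310 mm - value; about 0.144 with three cartons pressed together. Starts at 0.09 to 0.15. Stays where left; moving it takes about 2 N, more with cartons.
- bookend_tab (a point): Centre, 126 mm above the worktop, of the black ribbed tab on top of the blue bookend: 34 mm along bay x, 14 mm thick along y, from 98 to 146 mm above the worktop; 50 mm in front of the back wall, 7 mm right of the bookend's carton-side face. Push it sideways with a finger. The plate below is 8 mm thick, 84 mm deep, its top 98 mm up. Come to it from the robot side: a tall cupboard stands at the far left.
- carton_a_center (a point): Centre, 49 mm above the worktop, of one of three alike white cartons standing loose in front of the bay: 86 mm along its x, 56 mm along its y, 98 mm high. Its x axis starts within 0.25 rad of the bay's x axis (narrow sides face bay and robot). Any of them may stand left, middle or right. Pushed below 50 mm of its height it slides; pushed higher it may tip. 0.11 kg.
- carton_b_center (a point): Centre, 49 mm above the worktop, of the second of three alike white cartons standing loose in front of the bay: 86 mm along its x, 56 mm along its y, 98 mm high. Its x axis starts within 0.25 rad of the bay's x axis (narrow sides face bay and robot). Any of them may stand left, middle or right. Pushed below 50 mm of its height it slides; pushed higher it may tip. 0.11 kg.
- carton_c_center (a point): Centre, 49 mm above the worktop, of the third of three alike white cartons standing loose in front of the bay: 86 mm along its x, 56 mm along its y, 98 mm high. Its x axis starts within 0.25 rad of the bay's x axis (narrow sides face bay and robot). Any of them may stand left, middle or right. Pushed below 50 mm of its height it slides; pushed higher it may tip. 0.11 kg.
- carton_a: The same carton as carton_a_center, with its origin at the centre of its underside; x along its 86 mm, y along its 56 mm, z up.
- carton_b: The same carton as carton_b_center, with its origin at the centre of its underside; x along its 86 mm, y along its 56 mm, z up.
- carton_c: The same carton as carton_c_center, with its origin at the centre of its underside; x along its 86 mm, y along its 56 mm, z up.
- timer: White kitchen-type timer lying at the right of the cartons, 66 x 66 x 20 mm; origin at the centre of its underside. A bystander, to be left alone.
- objective_can: Black screw-top lens can with blue band, standing at the right of the bay, 34 mm across, 50 mm high; origin at the centre of its underside. A bystander, to be left alone.
- marker_blue: White marker pen with blue cap lying at the left of the cartons, 135 mm long, 16 mm thick; origin at the centre of its underside. A bystander, to be left alone.
- stain_green: Dropper bottle with green stain left of the bay, 32 mm across, 88 mm high; origin at the centre of its underside. A bystander, to be left alone.
- stain_red: Dropper bottle with red stain left of the bay, 32 mm across, 88 mm high; origin at the centre of its underside. A bystander, to be left alone.
- tape_roll: White roll of tape lying at the right, 58 mm across, 19 mm high; origin at the centre of its underside. A bystander, to be left alone.

How it is judged:
On the way, in this order (a step that is already met when the one before it is completed fails the run):
1. the bookend is fully open (within 20 mm of its right-hand stop) (value of joint bookend below 0.02 m), for 0.1 s.
2. all three cartons stand in the bay, backs within about 12 mm of the back wall (x of carton_a_center in the frame of bay between -0.055 and -0.03 m and y of carton_a_center in the frame of bay between -0.14 and 0.14 m and x of carton_b_center in the frame of bay between -0.055 and -0.03 m and y of carton_b_center in the frame of bay between -0.14 and 0.14 m and x of carton_c_center in the frame of bay between -0.055 and -0.03 m and y of carton_c_center in the frame of bay between -0.14 and 0.14 m), for 0.2 s.
3. the bookend is pressed up to the row (no more than about 7 mm of play left) (value of joint bookend above 0.138 m), for 0.2 s.
At the end, for the whole second after the job is handed in: All three cartons stand upright on the worktop in the bay, side by side between the left end wall and the bookend, each fully back (within 8 mm), square with the bay within 0.09 rad, at rest; the bookend is pressed up to the row with no more than about 7 mm of play in all (x of carton_a_center in the frame of bay between -0.051 and -0.035 m and y of carton_a_center in the frame of bay between -0.03 and 0.14 m and angle between the x axis of each of carton_a_center, carton_b_center, carton_c_center and the x axis of bay, either way round below 0.09 rad and angle between each of carton_a_center, carton_b_center, carton_c_center's own z axis and vertical below 0.05 rad and height (world z) of carton_a_center between 0.044 and 0.054 m and linear speed of each of carton_a, carton_b, carton_c below 0.01 m/s and x of carton_b_center in the frame of bay between -0.051 and -0.035 m and y of carton_b_center in the frame of bay between -0.03 and 0.14 m and height (world z) of carton_b_center between 0.044 and 0.054 m and x of carton_c_center in the frame of bay between -0.051 and -0.035 m and y of carton_c_center in the frame of bay between -0.03 and 0.14 m and height (world z) of carton_c_center between 0.044 and 0.054 m and value of joint bookend above 0.138 m and velocity of joint bookend between -0.005 and 0.005 m/s); the robot touches nothing.
It fails at once if a carton is tipped by more than 0.35 rad (angle between any of carton_a_center, carton_b_center, carton_c_center's own z axis and vertical above 0.35 rad).
It fails at once if a carton is lifted by more than 25 mm (height (world z) of any of carton_a_center, carton_b_center, carton_c_center above 0.074 m).
It fails at once if a bystander is shifted by more than 25 mm (distance of any of timer, objective_can, marker_blue, stain_green, stain_red, tape_roll from where it was at the start of the episode above 0.025 m).
It also fails if it takes over 64 s, if anything falls off the work surface, if the arm or the gripper's body presses on something with over 40 N, if the wrist force passes 120 N, or if a joint passes its speed limit or range.

## Working session

There is one attempt and no reset: what is moved stays moved. The work goes in short steps, Python scripts to look and compute and a shell command to move; the robot and the scene stay as the last step left them, time stands still between calls to the robot, and variables do not carry over. Pictures are saved under pics/ and viewed, about 8 in all and at most 12, crops included, and the job is handed in when it is done.

```bash
mkdir -p pics; ls
cat > h.py <<'E'
import numpy as np, cv2
from station import get_obs, cams, workorder
from scipy.spatial.transform import Rotation as R
def pts(name):
    c=cams.get_calibration(name); im,d=cams.camera(name)
    K=np.array([[c['fx'],0,c['cx']],[0,c['fy'],c['cy']],[0,0,1]])
    h,w=d.shape; uv=np.stack(np.meshgrid(np.arange(w),np.arange(h)),-1).reshape(-1,1,2).astype(np.float32)
    n=cv2.undistortPoints(uv,K,np.array(c['dist'])).reshape(h,w,2)
    P=np.dstack([n*d[...,None],d]); V=np.linalg.inv(np.array(c['view']))
    W=P@V[:3,:3].T+V[:3,3]; W[d==0]=np.nan
    rays=np.dstack([n,np.ones((h,w))])@V[:3,:3].T
    return im,W,rays,V[:3,3]
def save(n,im): cv2.imwrite('pics/'+n,cv2.cvtColor(im,cv2.COLOR_RGB2BGR))
E
python3 - <<'E'
from h import *
o=get_obs(); print({k:np.round(v,3) for k,v in o.items()}); print(R.from_euler('xyz',o['eef_rot']).as_matrix().round(3))
for n in('top','side'):
    im,W,r,c=pts(n); save(n+'0.png',im); np.savez(n+'0.npz',im=im,W=W,r=r,c=c); print(n,c.round(3))
E
```

```text
pics
{'time_s': np.float64(0.0), 'qpos': array([ 1.089,  0.3  ,  1.522, -0.   ,  1.321, -0.067]), 'joint_vel': array([ 0.001,  0.   ,  0.001,  0.001, -0.   , -0.001]), 'tau': array([ 2.0000e-03, -5.3181e+01, -3.5273e+01,  7.1000e-02,  2.4000e-02,
       -0.0000e+00]), 'ee_pos': array([0.222, 0.503, 0.224]), 'eef_rot': array([-1.571e+00,  1.000e-03,  1.156e+00]), 'force': array([-0.982, -0.144, -0.446]), 'moment': array([ 0.033, -0.015, -0.017]), 'grip_width': np.float64(0.094)}
[[ 0.403 -0.001 -0.915]
 [ 0.915 -0.001  0.403]
 [-0.001 -1.     0.   ]]
top [ 0.38  -0.241  1.114]
side [ 0.176 -1.054  0.612]
```

View pics/top0.png

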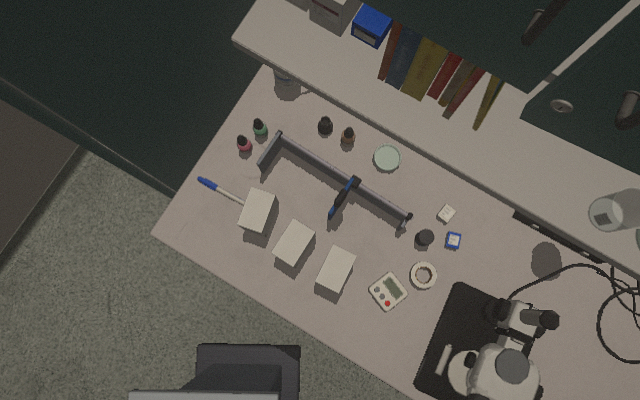

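View pics/side0.png

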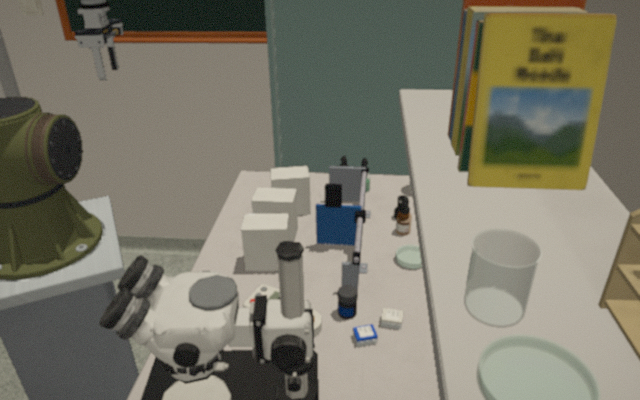

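Top view: bay from its left corner (278,135) to its right end (408,222), bookend and tab at about (345,192), carton tops at (257,211), (294,243) and (335,270), timer at (387,291), marker at (220,190). The side view shows all three cartons upright. Next I measure these.

```bash
python3 - <<'E'
from h import *
T=np.load('top0.npz'); im,W=T['im'],T['W']; 
def comp(mask,lab,mn=15):
    n,L,s,c=cv2.connectedComponentsWithStats(mask.astype(np.uint8))
    for i in range(1,n):
        if s[i,4]<mn: continue
        p=W[L==i]; r=cv2.minAreaRect(p[:,:2].astype(np.float32)*1000)
        print(lab,c[i].round(),s[i,4],'med',np.nanmedian(p,0).round(3),'rect',np.round(r[0],1),np.round(r[1],1),round(r[2],1))
z=W[...,2]; g=im.astype(int); roi=np.zeros(z.shape,bool); roi[110:320,180:470]=1
sat=g.max(2)-g.min(2)
print('table z',np.nanmedian(z[300:310,250:300]))
comp(roi&(z>.085)&(z<.11)&(g.min(2)>110),'carton')
comp(roi&(z>.07)&(z<.093)&(g.min(2)>40)&(g.max(2)<130),'wall')
comp(roi&(z>.105)&(z<.16),'high')
comp(roi&(g[...,2]>g[...,0]+25),'blue')
comp(roi&(z>.035)&(z<.07)&(g.max(2)<90),'can/bottle')
comp(roi&(z>.010)&(z<.035),'low',40)
# second view: side camera
S=np.load('side0.npz'); im,W=S['im'],S['W']; z=W[...,2]; g=im.astype(int)
comp((z>.085)&(z<.11)&(g.min(2)>110),'S carton',60)
m=(z>.102)&(z<.16)&(g.max(2)<70); m[:,:310]=0;m[:,410:]=0; comp(m,'S tab')
comp((g[...,2]>g[...,0]+40)&(z<.2),'S blue',60)
print(np.nanmin(W[...,0]))
E
python3 - <<'E'
import cv2
im=cv2.imread('pics/top0.png')[110:320,180:450]; cv2.imwrite('pics/top0c.png',cv2.resize(im,None,fx=2.9,fy=2.8,interpolation=2))
E
```

```text
table z -0.0006302981236554484
carton [256. 209.] 1073 med [ 0.533 -0.106  0.098] rect [ 533.6 -105.4] [55.5 85.2] 72.1
carton [293. 242.] 1106 med [ 0.467 -0.184  0.098] rect [ 467.5 -184.4] [55.1 84.7] 59.1
carton [336. 268.] 1126 med [ 0.416 -0.273  0.098] rect [ 416.1 -273.4] [54.6 84.5] 64.6
wall [196. 136.] 201 med [0.688 0.035 0.08 ] rect [694.3  30.9] [  3.8 140.2] 60.2
wall [349. 130.] 32 med [ 0.714 -0.297  0.084] rect [ 713.5 -297.6] [12.5 13.3] 3.4
wall [292. 152.] 445 med [ 0.663 -0.153  0.083] rect [ 657.6 -206.3] [201.   82.1] 81.9
wall [378. 196.] 265 med [ 0.572 -0.355  0.083] rect [ 567.5 -368.4] [152.3  23.8] 61.3
wall [268. 216.] 70 med [ 0.521 -0.131  0.082] rect [ 522.9 -130.7] [15.7 85.1] 61.8
high [191. 127.] 424 med [0.695 0.03  0.129] rect [695.7  30.1] [  3.8 105.8] 60.2
high [340. 197.] 145 med [ 0.554 -0.278  0.145] rect [ 556.2 -279.3] [14.7 33.6] 58.0
blue [207. 183.] 125 med [0.604 0.019 0.009] rect [605.4  19.8] [48.2 14.9] 61.1
blue [349. 184.] 48 med [ 0.592 -0.298  0.098] rect [ 587.8 -295.4] [ 8.1 39. ] 61.7
blue [331. 210.] 26 med [ 0.535 -0.262 
[... 2517 characters left out ...]
 [ 0.527 -0.118  0.097] rect [ 529.8 -106.5] [60.2 84.3] 73.0
S carton [274. 197.] 771 med [ 0.461 -0.194  0.097] rect [ 463.4 -186.7] [60.2 85.4] 59.4
S carton [265. 224.] 959 med [ 0.41  -0.283  0.097] rect [ 412.8 -275.2] [58.7 84.8] 65.4
S tab [333. 195.] 347 med [ 0.552 -0.285  0.127] rect [ 552.7 -283.1] [12.9 31.4] 62.8
S tab [312. 362.] 51 med [ 0.35  -0.637  0.113] rect [ 350.  -636.3] [15.6  2.6] 49.0
S blue [336. 224.] 1406 med [ 0.56  -0.284  0.055] rect [ 563.2 -285.7] [19.3 86.1] 52.3
S blue [346. 312.] 103 med [ 0.479 -0.483  0.016] rect [ 479.8 -481.2] [ 8.2 23.7] 56.1
S blue [364. 334.] 127 med [ 0.478 -0.545  0.017] rect [ 485.1 -537.9] [30.1 34. ] 72.9
-0.36090521893055644
```

View pics/top0c.png

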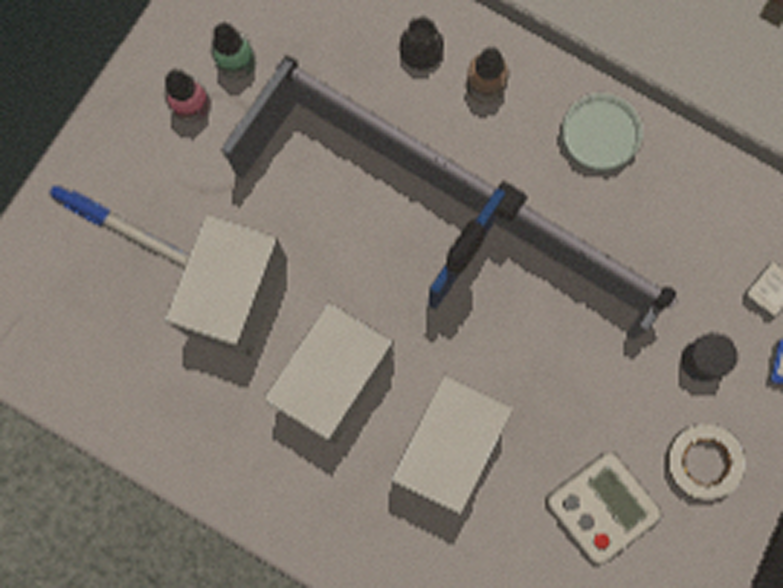

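The crop confirms this: left wall from (290,65) to (230,155), bookend plate from (500,195) to (435,300), and a carton near the marker's inner end. Both views agree to within 4 mm (carton tops at 98 mm, tab about 126 mm at mid-height). Now I fit the bay frame.

```bash
cat >> h.py <<'E'
def fitline(p): 
    v=cv2.fitLine(p[:,:2].astype(np.float32),cv2.DIST_HUBER,0,.001,.001).ravel(); return v
E
python3 - <<'E'
from h import *
T=np.load('top0.npz'); W=T['W'].reshape(-1,3); W=W[~np.isnan(W).any(1)]
# rough frame
th=np.deg2rad(-29.); 
o=np.array([.585,-.29])
for it in range(4):
    ex=np.array([np.cos(th),np.sin(th)]); ey=np.array([-ex[1],ex[0]])
    b=np.c_[(W[:,:2]-o)@ex,(W[:,:2]-o)@ey]; z=W[:,2]
    m=(abs(b[:,0])<(.06 if it==0 else .02))&(abs(b[:,1])<.14)&(z>.015)&(z<.07)
    if it==0: m&=abs(b[:,1])<.2
    v=fitline(W[m]); th2=np.arctan2(v[1],v[0]); th2=th2 if np.sin(th2)>0 else th2+np.pi; th=th2-np.pi/2
    ex=np.array([np.cos(th),np.sin(th)]); ey=np.array([-ex[1],ex[0]])
    o=o+ex*((v[2:]-o)@ex)
    b=np.c_[(W[:,:2]-o)@ex,(W[:,:2]-o)@ey]
    e=(b[:,0]<-.02)&(b[:,0]>-.075)&(b[:,1]>.10)&(b[:,1]<.22)&(z>.015)&(z<.075)
    yl=np.median(b[e,1]); print(np.rad2deg(th),o,m.sum(),e.sum(),yl,b[e,1].std(),b[m,0].std())
    o=o+ey*(yl-.155)
np.savez('bay.npz',o=o,th=th)
B=lambda p:np.array([(np.array(p)-o)@ex,(np.array(p)-o)@ey]).round(4)
print('bay',o,np.rad2deg(th),'yaw of tool x',th+np.pi/2)
for n,p,a in [('A',(.5336,-.1054),72.1),('B',(.4675,-.1844),59.1),('C',(.4161,-.2734),64.6)]: print(n,B(p),'yaw rel',a-90-np.rad2deg(th))
for n,p in [('tab',(.5552,-.2795)),('tabS',(.5527,-.2831)),('marker',(.588,-.013)),('can',(.489,-.468)),('timer',(.371,-.391)),('d1',(.744,-.245)),('d2',(.706,-.295)),('red',(.688,-.062)),('tcp',get_obs()['ee_pos'][:2]),('base',(0,0))]: print(n,B(p))
k=(b[:,0]>-.1)&(b[:,0]<-.0)&(abs(b[:,1])<.14)&(z>.09)&(z<.102); print('plate',np.c_[b,z][k].min(0),np.median(b[k],0),np.c_[b,z][k].max(0))
E
```

```text
-31.502941 [ 0.60247507 -0.30070997] 640 150 0.1805808710765245 0.00045274539492526627 0.010316554495904464
-31.516329 [ 0.61588694 -0.27892684] 627 274 0.15553017585658951 0.029430023719783965 0.0012423252355119986
-31.530987 [ 0.61615971 -0.27847218] 629 278 0.15500672042490582 0.029529315261049943 0.0012416217876315997
-31.530987 [ 0.61616322 -0.27846646] 629 278 0.15499999999991415 0.02952931526104994 0.0012416217876315995
bay [ 0.61616322 -0.27846646] -31.530987 yaw of tool x 1.0204768
A [-0.1609  0.1043] yaw rel 13.630987
B [-0.1759  0.0024] yaw rel 0.63098717
C [-0.1732 -0.1003] yaw rel 6.130987
tab [-0.0514 -0.0328]
tabS [-0.0517 -0.0371]
marker [-0.1628  0.2115]
can [-0.0093 -0.2281]
timer [-0.1501 -0.2241]
d1 [0.0915 0.0954]
d2 [0.0852 0.0329]
red [-0.052   0.2221]
tcp [-0.7451  0.4599]
base [-0.6708 -0.0849]
plate [-0.08588829 -0.04613067  0.09033101] [-0.02111862 -0.02957563] [-0.00050493 -0.02458696  0.10195807]
```

```bash
cat > go.py <<'E'
import sys
from h import *
b=np.load('bay.npz'); th=float(b['th']); o=b['o']
ex=np.array([np.cos(th),np.sin(th)]); ey=np.array([-ex[1],ex[0]])
s=get_obs(); p=np.array(s['ee_pos']); M=R.from_euler('xyz',s['eef_rot']).as_matrix()
yaw=np.arctan2(M[1,0],M[0,0]); by=np.rad2deg(yaw-th)-90
print('t',round(float(s['time_s']),2),'bay',((p[:2]-o)@ex).round(4),((p[:2]-o)@ey).round(4),'z',p[2].round(4),'rel yaw',by.round(2),'F bay',np.round([s['force'][:2]@ex,s['force'][:2]@ey,s['force'][2]],1),'w',round(float(s['grip_width']),4))
for a in sys.argv[1:]:
    x,y,z,w=map(float,a.split(','))
    t=np.r_[o+ex*x+ey*y,z]; print('->',a,'xyz',((t-p)@M).round(4),'spin',(by-w).round(1),'reach',np.hypot(*t[:2]).round(3))
E
python3 go.py -.05,.02,.224,0 -.05,.02,.128,0
```

```text
t 0.1 bay -0.7451 0.4599 z 0.224 rel yaw 7.76 F bay [-0.6 -0.6  0.3] w 0.0937
-> -.05,.02,.224,0 xyz [-5.297e-01  5.000e-04 -6.293e-01] spin 7.8 reach 0.63
-> -.05,.02,.128,0 xyz [-0.5297  0.0965 -0.6293] spin 7.8 reach 0.63
```

```bash
python3 -m handwheel '[{"fingers":-1,"x":-0.03,"y":0,"z":-0.04,"spin":1},{"fingers":-1,"x":-0.06,"y":0,"z":-0.075,"spin":2},{"fingers":-1,"x":-0.09,"y":0,"z":-0.11,"spin":3},{"fingers":-1,"x":-0.12,"y":0,"z":-0.145,"spin":4},{"fingers":-1,"x":-0.15,"y":0,"z":-0.18,"spin":5},{"fingers":-1,"x":-0.18,"y":0,"z":-0.215,"spin":6},{"fingers":-1,"x":-0.21,"y":0,"z":-0.25,"spin":7},{"fingers":-1,"x":-0.24,"y":0,"z":-0.285,"spin":7.8},{"fingers":-1,"x":-0.27,"y":0,"z":-0.32,"spin":7.8},{"fingers":-1,"x":-0.27,"y":0,"z":-0.32,"spin":7.8}]' 10; python3 go.py -.05,.02,.224,0 -.05,.02,.128,0
```

```text
time_s: 1.1
ee_pos: [0.4071, 0.1235, 0.2243]
eef_rot: [-1.571, 0.001, 1.015]
force: [-0.0, 0.7, -0.3]
grip_width: 0.0176
t 1.1 bay -0.3884 0.2333 z 0.2243 rel yaw -0.34 F bay [-0.4  0.6 -0.3] w 0.0176
-> -.05,.02,.224,0 xyz [-0.2112  0.0005 -0.3396] spin -0.3 reach 0.63
-> -.05,.02,.128,0 xyz [-0.2112  0.0965 -0.3396] spin -0.3 reach 0.63
```

```bash
python3 -m handwheel '[{"fingers":-1,"x":-0.024,"y":0,"z":-0.04,"spin":0},{"fingers":-1,"x":-0.048,"y":0,"z":-0.08,"spin":0},{"fingers":-1,"x":-0.072,"y":0,"z":-0.12,"spin":0},{"fingers":-1,"x":-0.096,"y":0,"z":-0.16,"spin":0},{"fingers":-1,"x":-0.12,"y":0,"z":-0.2,"spin":0},{"fingers":-1,"x":-0.144,"y":0,"z":-0.24,"spin":0},{"fingers":-1,"x":-0.168,"y":0,"z":-0.28,"spin":0},{"fingers":-1,"x":-0.192,"y":0.01,"z":-0.32,"spin":0},{"fingers":-1,"x":-0.211,"y":0.03,"z":-0.34,"spin":0},{"fingers":-1,"x":-0.211,"y":0.03,"z":-0.34,"spin":0}]' 10
python3 - <<'E'
from h import *
for n in['wrist','top']:
    im,W,r,c=pts(n); save(n+'1.png',im); np.savez(n+'1.npz',im=im,W=W)
E
python3 go.py -.05,.02,.128,0; python3 -c "
import cv2,numpy as np
a=cv2.imread('pics/wrist1.png');b=cv2.imread('pics/top1.png')[100:330,180:460]
cv2.imwrite('pics/c1.png',np.hstack([cv2.resize(a,(400,250)),cv2.resize(b,(304,250))]))"
```

```text
time_s: 2.1
ee_pos: [0.5844, -0.2324, 0.1905]
eef_rot: [-1.566, 0.001, 1.017]
force: [-0.7, 1.0, -0.6]
grip_width: 0.0004
t 2.2 bay -0.0521 0.025 z 0.1937 rel yaw -0.05 F bay [-0.3  0.5  0.2] w 0.0006
-> -.05,.02,.128,0 xyz [-0.005   0.0657 -0.0022] spin -0.1 reach 0.63
```

View pics/c1.png

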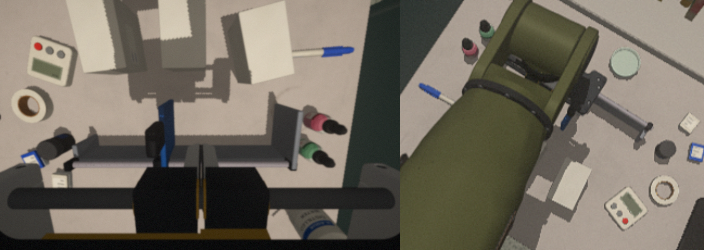

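The closed fingers (200,170) stand clear of the tab (155,135) on its carton side, and all the cartons are visible. I use this wrist view to check the bay frame and tab while lowering.

```bash
python3 -m handwheel '[{"fingers":-1,"x":-0.005,"y":0.02,"z":-0.002,"spin":0},{"fingers":-1,"x":-0.005,"y":0.04,"z":-0.002,"spin":0},{"fingers":-1,"x":-0.005,"y":0.065,"z":-0.002,"spin":0},{"fingers":-1,"x":-0.005,"y":0.065,"z":-0.002,"spin":0},{"fingers":-1,"x":-0.02,"y":0.065,"z":-0.002,"spin":0},{"fingers":-1,"x":-0.035,"y":0.065,"z":-0.002,"spin":0},{"fingers":-1,"x":-0.05,"y":0.065,"z":-0.002,"spin":0},{"fingers":-1,"x":-0.065,"y":0.065,"z":-0.002,"spin":0},{"fingers":-1,"x":-0.08,"y":0.065,"z":-0.002,"spin":0},{"fingers":-1,"x":-0.08,"y":0.065,"z":-0.002,"spin":0}]' 10; python3 go.py -.05,-.138,.128,0
cat > an.py <<'E'
import sys
from h import *
def bayco(W):
    b=np.load('bay.npz'); th=float(b['th']); c,s=np.cos(th),np.sin(th)
    q=W[...,:2]-b['o']; return np.dstack([q@[c,s],q@[-s,c],W[...,2]])
def an(f):
    T=np.load(f); B=bayco(T['W']); g=T['im'].astype(int); x,y,z=B[...,0],B[...,1],B[...,2]
    m=((z>.09)&(z<.105)&(g.min(2)>95)&(x<.02)&(x>-.3)&(abs(y)<.2)).astype(np.uint8)
    n,L,s,c=cv2.connectedComponentsWithStats(m)
    for i in range(1,n):
        if s[i,4]<300: continue
        p=B[L==i]; r=cv2.minAreaRect(p[:,:2].astype(np.float32)*1000); a=r[2] if r[1][0]>r[1][1] else r[2]-90
        a=(a+90)%180-90
        print('carton',np.round(r[0],1),np.round(r[1],1),'ang',round(a,1),'z',np.nanmedian(p[:,2]).round(4),s[i,4])
    w=(abs(x)<.015)&(y>-.1)&(y<.13)&(z>.02)&(z<.07)
    if w.sum()>50: v=fitline(B[w]); print('back x',np.median(x[w]).round(4),'slope deg',np.rad2deg(np.arctan(v[0]/v[1])).round(2),w.sum())
    e=(x<-.02)&(x>-.07)&(abs(y-.155)<.012)&(z>.02)&(z<.08); print('left y',np.median(y[e]).round(4) if e.any() else None,e.sum())
    k=(g[...,2]>g[...,0]+25)&(z>.03)&(z<.105)&(x<.0)&(x>-.1)&(abs(y)<.2)
    if k.any(): print('blue plate y',np.percentile(y[k],[2,50,98]).round(4),k.sum())
    t=(z>.115)&(z<.15)&(x<-.02)&(x>-.08)&(y>-.2)&(y<.13)&(g.max(2)<90)
    if t.any(): print('tab',np.percentile(x[t],[2,50,98]).round(4),np.percentile(y[t],[2,50,98]).round(4),t.sum())
    k=(z>.008)&(z<.03)&(x>-.2)&(x<-.13)&(y>.08)&(y<.32)
    if k.any(): print('marker y,x',np.percentile(y[k],[1,99]).round(4),np.percentile(x[k],[1,99]).round(4))
if __name__=='__main__': an(sys.argv[1])
E
python3 an.py wrist1.npz
```

```text
time_s: 3.2
ee_pos: [0.5435, -0.3017, 0.1296]
eef_rot: [-1.571, 0.0, 1.018]
force: [0.3, -0.2, -0.2]
grip_width: 0.0005
t 3.2 bay -0.0497 -0.0578 z 0.1296 rel yaw -0.16 F bay [ 0.3  0.  -0.2] w 0.0005
-> -.05,-.138,.128,0 xyz [-0.0802  0.0016  0.    ] spin -0.2 reach 0.623
carton [-171.1 -104.4] [82.3 51.6] ang 6.5 z 0.0984 6999
carton [-172.4    0.4] [73.3 54.9] ang 0.7 z 0.0985 4151
carton [-160.6  102.3] [85.  55.5] ang 13.6 z 0.0985 8722
carton [-35.3 156.4] [84.2  6.3] ang 0.4 z 0.0907 459
back x 0.0004 slope deg 0.0 2876
left y 0.1524 1303
blue plate y [-0.0335 -0.0267 -0.0263] 1041
tab [-0.0668 -0.0529 -0.0353] [-0.039  -0.0303 -0.0256] 1348
marker y,x [0.1709 0.3036] [-0.1989 -0.1311]
```

Wrist and top views agree to about 2 mm. I finish the opening push.

```bash
python3 -m handwheel '[{"fingers":-1,"x":-0.016,"y":0,"z":0,"spin":0},{"fingers":-1,"x":-0.032,"y":0,"z":0,"spin":0},{"fingers":-1,"x":-0.048,"y":0,"z":0,"spin":0},{"fingers":-1,"x":-0.062,"y":0,"z":0,"spin":0},{"fingers":-1,"x":-0.072,"y":0,"z":0,"spin":0},{"fingers":-1,"x":-0.078,"y":0,"z":0,"spin":0},{"fingers":-1,"x":-0.082,"y":0,"z":0,"spin":0},{"fingers":-1,"x":-0.083,"y":0,"z":0,"spin":0},{"fingers":-1,"x":-0.083,"y":0,"z":0,"spin":0},{"fingers":-1,"x":-0.083,"y":0,"z":0,"spin":0}]' 10; python3 go.py -.05,-.138,.128,0;  python3 - <<'E'
from h import *
im,W,r,c=pts('wrist'); save('wrist2.png',im); np.savez('wrist2.npz',im=im,W=W)
im,W,r,c=pts('side'); save('side2.png',im); np.savez('side2.npz',im=im,W=W)
E
python3 an.py wrist2.npz;python3 an.py side2.npz
```

```text
time_s: 4.2
ee_pos: [0.5014, -0.3702, 0.1293]
eef_rot: [-1.571, 0.0, 1.02]
force: [0.0, -0.1, 0.3]
grip_width: 0.0003
t 4.2 bay -0.0499 -0.1382 z 0.1293 rel yaw -0.01 F bay [ 0.1 -0.1  0.3] w 0.0003
-> -.05,-.138,.128,0 xyz [0.0002 0.0013 0.0001] spin -0.0 reach 0.623
carton [-158.9  -94.4] [55.6 42.9] ang 6.4 z 0.0985 6914
carton [-159.4    0.5] [52.9 56.3] ang -89.4 z 0.0985 9800
back x 0.0004 slope deg 0.03 5475
left y 0.1509 1
blue plate y [-0.1583 -0.1551 -0.1515] 313
tab [-0.067  -0.0587 -0.0519] [-0.1641 -0.152  -0.1276] 2384
marker y,x [0.08   0.0827] [-0.1377 -0.1301]
carton [-163.3  100.5] [84.3 60.8] ang 14.8 z 0.0976 486
carton [-178.2   -0. ] [60.  85.5] ang -0.1 z 0.0976 674
carton [-175.1 -103. ] [85.  59.1] ang 5.6 z 0.0975 851
left y 0.1533 185
blue plate y [-0.1641 -0.1586 -0.1552] 1228
tab [-0.0656 -0.0502 -0.0362] [-0.1672 -0.1643 -0.156 ] 322
marker y,x [0.0801 0.3067] [-0.1992 -0.1315]
```

The bookend is fully open (face at y about -155 mm). Next is carton A: go above it, spin to match, then descend.

```bash
python3 go.py -.161,.103,.19,13.6;  python3 -m handwheel '[{"fingers":-1,"x":0.02,"y":0,"z":0,"spin":0},{"fingers":0,"x":0.05,"y":-0.02,"z":0.01,"spin":0},{"fingers":0.7,"x":0.08,"y":-0.04,"z":0.03,"spin":-2},{"fingers":0.7,"x":0.11,"y":-0.06,"z":0.05,"spin":-4},{"fingers":0.7,"x":0.14,"y":-0.06,"z":0.07,"spin":-6},{"fingers":0.7,"x":0.17,"y":-0.06,"z":0.09,"spin":-8},{"fingers":0.7,"x":0.2,"y":-0.06,"z":0.111,"spin":-10},{"fingers":0.7,"x":0.23,"y":-0.06,"z":0.111,"spin":-12},{"fingers":0.7,"x":0.241,"y":-0.06,"z":0.111,"spin":-13.6},{"fingers":0.7,"x":0.241,"y":-0.06,"z":0.111,"spin":-13.6}]' 10; python3 go.py -.161,.103,.044,13.6;  python3 - <<'E'
from h import *
im,W,r,c=pts('wrist'); save('wrist3.png',im); np.savez('wrist3.npz',im=im,W=W)
E
python3 an.py wrist3.npz
```

```text
t 4.3 bay -0.0499 -0.1382 z 0.1293 rel yaw -0.01 F bay [ 0.5  0.3 -0.7] w 0.0005
-> -.161,.103,.19,13.6 xyz [ 0.2412 -0.0607  0.1112] spin -13.6 reach 0.543
time_s: 5.3
ee_pos: [0.5333, -0.1062, 0.1893]
eef_rot: [-1.571, 0.0, 1.26]
force: [0.3, -0.4, 0.1]
grip_width: 0.0688
t 5.3 bay -0.1607 0.1035 z 0.1893 rel yaw 13.71 F bay [ 0.4 -0.2  0.1] w 0.0688
-> -.161,.103,.044,13.6 xyz [-0.0004  0.1453  0.0004] spin 0.1 reach 0.543
carton [-172.8 -102.4] [85.4 56.9] ang 7.0 z 0.0985 7694
carton [-175.6    0.5] [85.1 55.2] ang 0.6 z 0.0985 3638
carton [-155.2  103.4] [72.9 55. ] ang 14.0 z 0.0985 4837
back x 0.0008 slope deg -0.71 1163
left y 0.1524 154
blue plate y [-0.1561 -0.1519 -0.1507] 2716
marker y,x [0.1422 0.3028] [-0.1987 -0.1317]
```

View pics/wrist3.png

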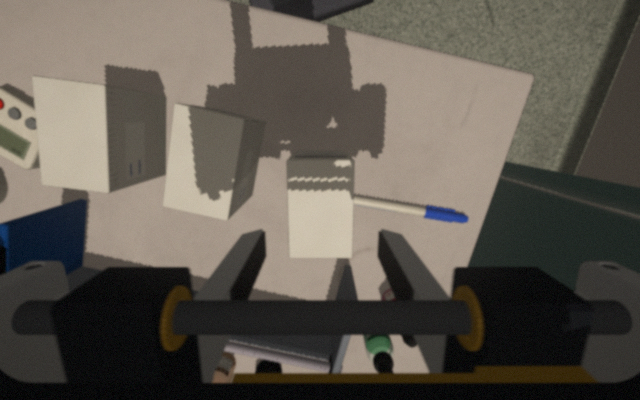

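The fingers (265 and 380 px) straddle carton A's top (288–353 px). The marker end at (353,200) touches its left side, so I stay above 16 mm with the tips at 25 mm. I descend and grip lightly.

```bash
python3 -m handwheel '[{"fingers":0.75,"x":0,"y":0.03,"z":0,"spin":0},{"fingers":0.75,"x":0,"y":0.06,"z":0,"spin":0},{"fingers":0.75,"x":0,"y":0.09,"z":0,"spin":0},{"fingers":0.75,"x":0,"y":0.12,"z":0,"spin":0},{"fingers":0.75,"x":0,"y":0.145,"z":0,"spin":0},{"fingers":0.75,"x":0,"y":0.145,"z":0,"spin":0},{"fingers":0.1,"x":0,"y":0.145,"z":0,"spin":0},{"fingers":0.1,"x":0,"y":0.145,"z":0,"spin":0},{"fingers":0.1,"x":0,"y":0.145,"z":0,"spin":0},{"fingers":0.1,"x":0,"y":0.145,"z":0,"spin":0}]' 8; python3 go.py -.08,.106,.044,0 -.043,.106,.044,0
```

```text
time_s: 6.35
ee_pos: [0.5333, -0.1072, 0.0454]
eef_rot: [-1.572, -0.0, 1.257]
force: [-2.6, -1.4, 4.0]
grip_width: 0.0549
t 6.35 bay -0.1602 0.1027 z 0.0454 rel yaw 13.56 F bay [-1.5 -2.6  4. ] w 0.0549
-> -.08,.106,.044,0 xyz [-0.0156  0.0016 -0.0787] spin 13.6 reach 0.621
-> -.043,.106,.044,0 xyz [-0.0243  0.0016 -0.1147] spin 13.6 reach 0.656
```

```bash
python3 -m handwheel '[{"fingers":0.1,"x":-0.003,"y":0,"z":-0.013,"spin":2.5},{"fingers":0.1,"x":-0.006,"y":0,"z":-0.026,"spin":5},{"fingers":0.1,"x":-0.009,"y":0,"z":-0.039,"spin":7.5},{"fingers":0.1,"x":-0.012,"y":0,"z":-0.052,"spin":10},{"fingers":0.1,"x":-0.015,"y":0,"z":-0.065,"spin":12.5},{"fingers":0.1,"x":-0.018,"y":0,"z":-0.077,"spin":13.6},{"fingers":0.1,"x":-0.021,"y":0,"z":-0.09,"spin":13.6},{"fingers":0.1,"x":-0.024,"y":0,"z":-0.102,"spin":13.6},{"fingers":0.1,"x":-0.026,"y":0,"z":-0.111,"spin":13.6},{"fingers":0.1,"x":-0.026,"y":0,"z":-0.111,"spin":13.6}]' 8; python3 go.py -.041,.103,.044,0
python3 - <<'E'
from h import *
im,W,r,c=pts('wrist'); save('wrist4.png',im); np.savez('wrist4.npz',im=im,W=W)
E
python3 an.py wrist4.npz
```

```text
time_s: 7.35
ee_pos: [0.6313, -0.1664, 0.045]
eef_rot: [-1.572, -0.0, 1.02]
force: [1.6, -0.5, 0.9]
grip_width: 0.055
t 7.35 bay -0.0457 0.1034 z 0.045 rel yaw -0.04 F bay [1.6 0.4 0.9] w 0.055
-> -.041,.103,.044,0 xyz [-0.0004  0.001  -0.0047] spin -0.0 reach 0.657
carton [-143.1   25.9] [19.1  7.9] ang 9.9 z 0.0983 1057
carton [-138.7    4.5] [ 7.4 12.8] ang -15.1 z 0.0984 497
carton [-69.4 102.8] [54.  39.3] ang 89.9 z 0.0986 9954
carton [-24.  102.8] [15.6 54.8] ang -89.7 z 0.0985 2936
back x 0.0007 slope deg 0.41 547
left y 0.1523 1902
tab [-0.079  -0.0713 -0.0462] [0.0293 0.0656 0.126 ] 31493
marker y,x [0.1399 0.2698] [-0.1693 -0.1531]
```

View pics/wrist4.png

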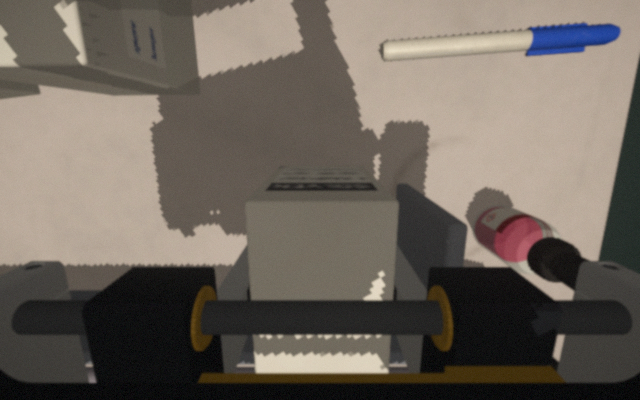

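Carton A stands square between the pads, front edge at x -89 mm, and the marker is undisturbed (380–620,45). I push the last few mm home, open slightly and rise.

```bash
python3 -m handwheel '[{"fingers":0.1,"x":0,"y":0,"z":-0.003,"spin":0},{"fingers":0.1,"x":0,"y":0,"z":-0.006,"spin":0},{"fingers":0.1,"x":0,"y":0,"z":-0.006,"spin":0},{"fingers":0.33,"x":0,"y":0,"z":-0.006,"spin":0},{"fingers":0.33,"x":0,"y":0,"z":-0.006,"spin":0},{"fingers":0.33,"x":0,"y":-0.005,"z":-0.006,"spin":0},{"fingers":0.33,"x":0,"y":-0.03,"z":-0.006,"spin":0},{"fingers":0.33,"x":0,"y":-0.06,"z":-0.006,"spin":0},{"fingers":0.33,"x":0,"y":-0.09,"z":-0.006,"spin":0},{"fingers":0.33,"x":0,"y":-0.12,"z":-0.006,"spin":0}]' 8; python3 go.py -.174,.0005,.165,0.6 -.174,.0005,.044,0.6;  python3 - <<'E'
from h import *
im,W,r,c=pts('wrist'); save('wrist5.png',im); np.savez('wrist5.npz',im=im,W=W)
E
python3 an.py wrist5.npz
```

```text
time_s: 8.4
ee_pos: [0.6354, -0.169, 0.166]
eef_rot: [-1.571, -0.0, 1.02]
force: [-0.5, -0.4, 0.7]
grip_width: 0.0626
t 8.4 bay -0.0408 0.1033 z 0.166 rel yaw -0.03 F bay [-0.2 -0.6  0.7] w 0.0626
-> -.174,.0005,.165,0.6 xyz [-0.1029  0.001   0.1331] spin -0.6 reach 0.504
-> -.174,.0005,.044,0.6 xyz [-0.1029  0.122   0.1331] spin -0.6 reach 0.504
carton [-160.3  -98.2] [59.2 52. ] ang 6.3 z 0.0984 5469
carton [-161.1  -11.9] [56.3 30.3] ang 0.7 z 0.0984 2628
carton [-162.1   16. ] [53.2 24.7] ang 1.5 z 0.0985 2398
carton [-43.7 102.8] [84.8 55.2] ang 0.6 z 0.0985 6640
back x 0.0003 slope deg 0.08 3128
left y 0.1523 629
blue plate y [-0.1532 -0.1519 -0.1505] 5633
tab [-0.0497 -0.0415 -0.0334] [0.0678 0.0716 0.0718] 30
marker y,x [0.1413 0.303 ] [-0.1986 -0.1316]
```

```bash
python3 -m handwheel '[{"fingers":0.33,"x":-0.02,"y":-0.01,"z":0.03,"spin":0},{"fingers":0.7,"x":-0.045,"y":-0.01,"z":0.06,"spin":0},{"fingers":0.8,"x":-0.07,"y":-0.01,"z":0.09,"spin":0},{"fingers":0.8,"x":-0.09,"y":-0.01,"z":0.115,"spin":-0.6},{"fingers":0.8,"x":-0.1025,"y":-0.01,"z":0.133,"spin":-0.6},{"fingers":0.8,"x":-0.1025,"y":-0.01,"z":0.133,"spin":-0.6},{"fingers":0.8,"x":-0.1025,"y":-0.01,"z":0.133,"spin":-0.6},{"fingers":0.8,"x":-0.1025,"y":0.02,"z":0.133,"spin":-0.6},{"fingers":0.8,"x":-0.1025,"y":0.05,"z":0.133,"spin":-0.6},{"fingers":0.8,"x":-0.1025,"y":0.05,"z":0.133,"spin":-0.6}]' 8; python3 go.py -.174,.001,.044,0.6;  python3 - <<'E'
from h import *
im,W,r,c=pts('wrist'); save('wrist6.png',im); np.savez('wrist6.npz',im=im,W=W)
E
python3 an.py wrist6.npz
```

```text
time_s: 9.45
ee_pos: [0.4678, -0.1859, 0.1113]
eef_rot: [-1.565, 0.0, 1.031]
force: [-0.1, 0.5, 0.8]
grip_width: 0.0844
t 9.45 bay -0.1749 0.0013 z 0.1113 rel yaw 0.59 F bay [-0.4  0.3  0.8] w 0.0844
-> -.174,.001,.044,0.6 xyz [-0.0003  0.0673 -0.0012] spin -0.0 reach 0.504
carton [-177.3 -110.4] [83.3 47.2] ang 30.0 z 0.0985 5224
carton [-193.6   17.5] [13.9 20.5] ang -87.3 z 0.0985 625
carton [-155.5    0.5] [32.3 55.3] ang -89.7 z 0.0985 4169
left y None 0
marker y,x [0.1394 0.2689] [-0.17   -0.1538]
```

View pics/wrist6.png

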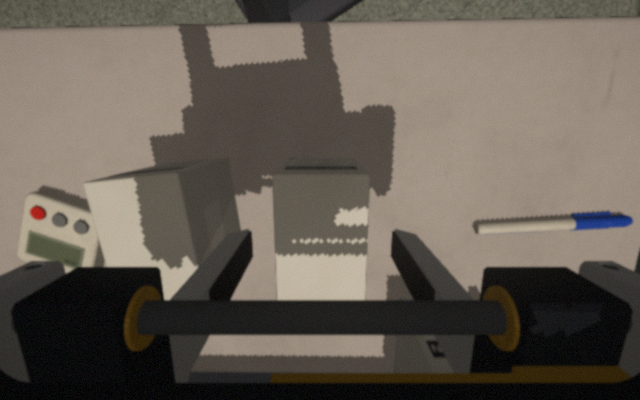

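B (273–369 px) is centred between the open fingers, and the right finger clears C (edge at 238). I descend and grip.

```bash
python3 -m handwheel '[{"fingers":0.8,"x":0,"y":0.02,"z":0,"spin":0},{"fingers":0.8,"x":0,"y":0.045,"z":0,"spin":0},{"fingers":0.8,"x":0,"y":0.067,"z":0,"spin":0},{"fingers":0.8,"x":0,"y":0.067,"z":0,"spin":0},{"fingers":0.1,"x":0,"y":0.067,"z":0,"spin":0},{"fingers":0.1,"x":0,"y":0.067,"z":0,"spin":0},{"fingers":0.1,"x":0,"y":0.067,"z":0,"spin":0},{"fingers":0.1,"x":0,"y":0.067,"z":0,"spin":0},{"fingers":0.1,"x":0,"y":0.067,"z":0,"spin":0},{"fingers":0.1,"x":0,"y":0.067,"z":0,"spin":0}]' 8; python3 go.py -.08,.026,.044,0 -.041,.026,.044,0
```

```text
time_s: 10.5
ee_pos: [0.469, -0.187, 0.0483]
eef_rot: [-1.572, -0.0, 1.03]
force: [-1.0, 0.6, 7.2]
grip_width: 0.0551
t 10.5 bay -0.1733 0.001 z 0.0483 rel yaw 0.57 F bay [-1.2  0.   7.2] w 0.0551
-> -.08,.026,.044,0 xyz [ 0.024   0.0044 -0.0935] spin 0.6 reach 0.601
-> -.041,.026,.044,0 xyz [ 0.0237  0.0044 -0.1325] spin 0.6 reach 0.64
```

```bash
python3 -m handwheel '[{"fingers":0.1,"x":0.004,"y":-0.003,"z":-0.015,"spin":0.6},{"fingers":0.1,"x":0.008,"y":-0.003,"z":-0.03,"spin":0.6},{"fingers":0.1,"x":0.012,"y":-0.003,"z":-0.045,"spin":0.6},{"fingers":0.1,"x":0.016,"y":-0.003,"z":-0.06,"spin":0.6},{"fingers":0.1,"x":0.02,"y":-0.003,"z":-0.075,"spin":0.6},{"fingers":0.1,"x":0.024,"y":-0.003,"z":-0.09,"spin":0.6},{"fingers":0.1,"x":0.024,"y":-0.003,"z":-0.105,"spin":0.6},{"fingers":0.1,"x":0.024,"y":-0.003,"z":-0.118,"spin":0.6},{"fingers":0.1,"x":0.024,"y":-0.003,"z":-0.127,"spin":0.6},{"fingers":0.1,"x":0.024,"y":-0.003,"z":-0.13,"spin":0.6}]' 8; python3 go.py -.041,.026,.044,0
python3 - <<'E'
from h import *
im,W,r,c=pts('wrist'); save('wrist7.png',im); np.savez('wrist7.npz',im=im,W=W)
E
python3 an.py wrist7.npz
```

```text
time_s: 11.5
ee_pos: [0.5927, -0.2334, 0.0503]
eef_rot: [-1.571, 0.0, 1.02]
force: [0.1, 1.1, -1.1]
grip_width: 0.0547
t 11.5 bay -0.0435 0.0262 z 0.0503 rel yaw -0.05 F bay [-0.5  0.9 -1.1] w 0.0547
-> -.041,.026,.044,0 xyz [-0.0002  0.0063 -0.0025] spin -0.0 reach 0.64
carton [-142.4  -77.1] [19.3 14.2] ang 4.2 z 0.0983 1705
carton [-66.9  25.6] [54.4 42.2] ang 89.9 z 0.1006 12870
carton [-65.7 103.8] [56.7 41.8] ang 89.5 z 0.0985 9547
carton [-63.9 153.9] [24.2  5.7] ang 12.8 z 0.0906 336
carton [-20.6  25.6] [54.9 18.8] ang 90.0 z 0.1005 4181
back x 0.0025 slope deg -0.17 448
left y 0.1525 429
blue plate y [-0.153  -0.1518 -0.1505] 2515
tab [-0.0767 -0.0693 -0.041 ] [-0.0478  0.024   0.0992] 36401
marker y,x [0.1387 0.2109] [-0.1658 -0.1527]
```

View pics/wrist7.png

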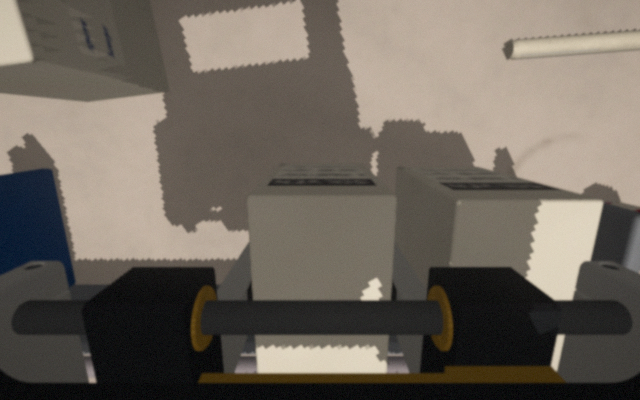

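B sits square in the bay beside A, about 2 mm raised (top at 100.6 mm). I lower it, push it home and release.

```bash
python3 -m handwheel '[{"fingers":0.1,"x":0,"y":0.003,"z":0,"spin":0},{"fingers":0.1,"x":0,"y":0.004,"z":-0.003,"spin":0},{"fingers":0.1,"x":0,"y":0.004,"z":-0.004,"spin":0},{"fingers":0.33,"x":0,"y":0.004,"z":-0.004,"spin":0},{"fingers":0.33,"x":0,"y":0.004,"z":-0.004,"spin":0},{"fingers":0.33,"x":0,"y":0,"z":-0.004,"spin":0},{"fingers":0.33,"x":0,"y":-0.025,"z":-0.004,"spin":0},{"fingers":0.33,"x":0,"y":-0.055,"z":-0.004,"spin":0},{"fingers":0.33,"x":0,"y":-0.085,"z":-0.004,"spin":0},{"fingers":0.33,"x":0,"y":-0.12,"z":-0.004,"spin":0}]' 8; python3 go.py -.173,-.103,.165,6.4;  python3 - <<'E'
from h import *
im,W,r,c=pts('wrist'); save('wrist8.png',im); np.savez('wrist8.npz',im=im,W=W)
E
python3 an.py wrist8.npz
```

```text
time_s: 12.55
ee_pos: [0.5954, -0.235, 0.1714]
eef_rot: [-1.57, 0.0, 1.02]
force: [0.4, -0.1, 0.6]
grip_width: 0.0625
t 12.55 bay -0.0404 0.0262 z 0.1714 rel yaw -0.04 F bay [0.4 0.1 0.6] w 0.0625
-> -.173,-.103,.165,6.4 xyz [-0.1293  0.0065  0.1325] spin -6.4 reach 0.498
carton [-161.7 -102.9] [63.7 52.4] ang 6.0 z 0.0984 6881
carton [-44.9  25.9] [55.  83.8] ang -0.0 z 0.0985 6443
carton [-43.7 103.1] [55.  85.2] ang -0.1 z 0.0985 6439
carton [-36.1 156.6] [81.3  5.9] ang 0.1 z 0.0907 459
back x 0.0003 slope deg 0.02 1801
left y 0.1524 928
blue plate y [-0.1583 -0.1517 -0.1508] 5169
tab [-0.0669 -0.0519 -0.035 ] [-0.1633 -0.1524 -0.1503] 2983
marker y,x [0.1412 0.3028] [-0.1988 -0.1315]
```

```bash
python3 -m handwheel '[{"fingers":0.33,"x":-0.025,"y":0,"z":0.025,"spin":-1},{"fingers":0.7,"x":-0.05,"y":0,"z":0.05,"spin":-2.5},{"fingers":0.8,"x":-0.075,"y":0,"z":0.075,"spin":-4},{"fingers":0.8,"x":-0.1,"y":0,"z":0.1,"spin":-5.5},{"fingers":0.8,"x":-0.12,"y":0,"z":0.12,"spin":-6.4},{"fingers":0.8,"x":-0.129,"y":0,"z":0.132,"spin":-6.4},{"fingers":0.8,"x":-0.129,"y":0,"z":0.132,"spin":-6.4},{"fingers":0.8,"x":-0.129,"y":0.025,"z":0.132,"spin":-6.4},{"fingers":0.8,"x":-0.129,"y":0.05,"z":0.132,"spin":-6.4},{"fingers":0.8,"x":-0.129,"y":0.05,"z":0.132,"spin":-6.4}]' 8; python3 go.py -.173,-.103,.046,6.4;  python3 - <<'E'
from h import *
im,W,r,c=pts('wrist'); save('wrist9.png',im); np.savez('wrist9.npz',im=im,W=W)
E
python3 an.py wrist9.npz
```

```text
time_s: 13.6
ee_pos: [0.4155, -0.275, 0.118]
eef_rot: [-1.567, -0.001, 1.132]
force: [0.7, 0.1, 0.3]
grip_width: 0.0845
t 13.6 bay -0.1729 -0.102 z 0.118 rel yaw 6.39 F bay [0.6 0.5 0.3] w 0.0845
-> -.173,-.103,.046,6.4 xyz [-0.001   0.072  -0.0001] spin -0.0 reach 0.498
carton [-153.4 -100.1] [39.9 55.2] ang -83.1 z 0.0985 4794
left y None 0
blue plate y [-0.1582 -0.1517 -0.1514] 1120
marker y,x [0.1387 0.1932] [-0.165  -0.1531]
```

View pics/wrist9.png

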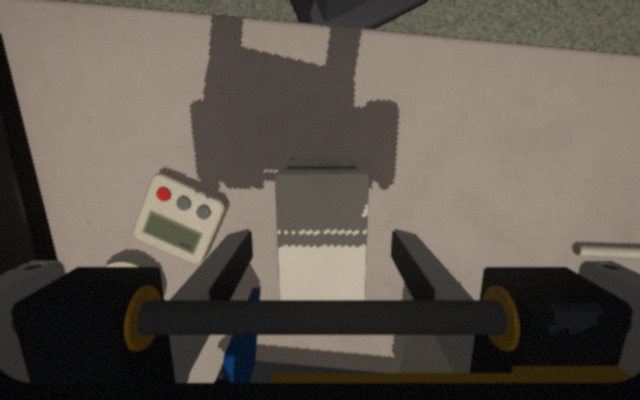

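C (276–368 px) is centred between the fingers, and the timer at (180,215) is clear. I descend and grip.

```bash
python3 -m handwheel '[{"fingers":0.8,"x":-0.001,"y":0.025,"z":0,"spin":0},{"fingers":0.8,"x":-0.001,"y":0.05,"z":0,"spin":0},{"fingers":0.8,"x":-0.001,"y":0.072,"z":0,"spin":0},{"fingers":0.8,"x":-0.001,"y":0.072,"z":0,"spin":0},{"fingers":0.8,"x":-0.001,"y":0.072,"z":0,"spin":0},{"fingers":0.1,"x":-0.001,"y":0.072,"z":0,"spin":0},{"fingers":0.1,"x":-0.001,"y":0.072,"z":0,"spin":0},{"fingers":0.1,"x":-0.001,"y":0.072,"z":0,"spin":0},{"fingers":0.1,"x":-0.001,"y":0.072,"z":0,"spin":0},{"fingers":0.1,"x":-0.001,"y":0.072,"z":0,"spin":0}]' 8; python3 go.py -.115,-.052,.046,0 -.041,-.052,.046,0
```

```text
time_s: 14.65
ee_pos: [0.4156, -0.277, 0.0489]
eef_rot: [-1.571, 0.0, 1.132]
force: [-1.1, 1.7, 5.3]
grip_width: 0.055
t 14.65 bay -0.1717 -0.1036 z 0.0489 rel yaw 6.36 F bay [-1.8  0.9  5.3] w 0.055
-> -.115,-.052,.046,0 xyz [ 0.045   0.0029 -0.0621] spin 6.4 reach 0.557
-> -.041,-.052,.046,0 xyz [ 0.0368  0.003  -0.1356] spin 6.4 reach 0.631
```

```bash
python3 -m handwheel '[{"fingers":0.1,"x":0.012,"y":-0.001,"z":-0.012,"spin":1.6},{"fingers":0.1,"x":0.024,"y":-0.001,"z":-0.025,"spin":3.2},{"fingers":0.1,"x":0.035,"y":-0.001,"z":-0.038,"spin":4.8},{"fingers":0.1,"x":0.045,"y":-0.001,"z":-0.05,"spin":6.4},{"fingers":0.1,"x":0.045,"y":-0.001,"z":-0.062,"spin":6.4},{"fingers":0.1,"x":0.043,"y":-0.001,"z":-0.08,"spin":6.4},{"fingers":0.1,"x":0.041,"y":-0.001,"z":-0.098,"spin":6.4},{"fingers":0.1,"x":0.039,"y":-0.001,"z":-0.114,"spin":6.4},{"fingers":0.1,"x":0.037,"y":-0.001,"z":-0.127,"spin":6.4},{"fingers":0.1,"x":0.037,"y":-0.001,"z":-0.134,"spin":6.4}]' 8; python3 go.py -.041,-.052,.046,0
python3 - <<'E'
from h import *
im,W,r,c=pts('wrist'); save('wrist10.png',im); np.savez('wrist10.npz',im=im,W=W)
E
python3 an.py wrist10.npz
```

```text
time_s: 15.65
ee_pos: [0.5528, -0.3008, 0.0491]
eef_rot: [-1.57, 0.0, 1.02]
force: [-1.4, -0.2, -0.6]
grip_width: 0.055
t 15.65 bay -0.0423 -0.0522 z 0.0491 rel yaw -0.05 F bay [-1.1 -1.  -0.6] w 0.055
-> -.041,-.052,.046,0 xyz [ 0.0002  0.0031 -0.0013] spin -0.0 reach 0.631
carton [-66.2  26.2] [56.1 44.6] ang 89.8 z 0.0985 12121
carton [-65.1 -52.7] [55.3 41.7] ang 89.8 z 0.0987 14404
carton [-19.2 -52.6] [55.2 19.4] ang 89.9 z 0.0987 4810
back x 0.0023 slope deg 0.03 427
left y None 0
blue plate y [-0.1562 -0.1517 -0.1508] 10688
tab [-0.0755 -0.068  -0.0401] [-0.1262 -0.0553  0.0208] 37396
```

```bash
python3 -m handwheel '[{"fingers":0.1,"x":0,"y":0.001,"z":-0.002,"spin":0},{"fingers":0.1,"x":0,"y":0.001,"z":-0.003,"spin":0},{"fingers":0.32,"x":0,"y":0.001,"z":-0.003,"spin":0},{"fingers":0.32,"x":0,"y":0.001,"z":-0.003,"spin":0},{"fingers":0.32,"x":0,"y":0.0,"z":-0.003,"spin":0},{"fingers":0.32,"x":0,"y":-0.025,"z":-0.003,"spin":0},{"fingers":0.32,"x":0,"y":-0.055,"z":-0.003,"spin":0},{"fingers":0.32,"x":0,"y":-0.085,"z":-0.003,"spin":0},{"fingers":0.32,"x":0,"y":-0.12,"z":-0.003,"spin":0},{"fingers":0.32,"x":0,"y":-0.15,"z":-0.003,"spin":0}]' 8; python3 go.py -.055,-.2,.2,0 -.055,-.2,.128,0;  python3 - <<'E'
from h import *
im,W,r,c=pts('wrist'); save('wrist11.png',im); np.savez('wrist11.npz',im=im,W=W)
E
python3 an.py wrist11.npz
```

```text
time_s: 16.7
ee_pos: [0.555, -0.3019, 0.2015]
eef_rot: [-1.572, -0.0, 1.02]
force: [0.9, -0.2, -0.3]
grip_width: 0.0618
t 16.7 bay -0.0399 -0.052 z 0.2015 rel yaw -0.03 F bay [ 0.9  0.3 -0.3] w 0.0618
-> -.055,-.2,.2,0 xyz [-0.148   0.0014  0.015 ] spin -0.0 reach 0.626
-> -.055,-.2,.128,0 xyz [-0.148   0.0734  0.0151] spin -0.0 reach 0.626
carton [-45.6  25.9] [55.  84.9] ang -0.1 z 0.0985 5237
carton [-43.7 103.2] [85.2 55.9] ang 0.1 z 0.0985 6007
carton [-64.1 -61.8] [ 7.9 35. ] ang -89.7 z 0.0984 303
carton [-30.1 -52.4] [57.9 55.1] ang 0.1 z 0.0985 3680
back x 0.0003 slope deg -0.18 871
left y 0.1526 536
blue plate y [-0.1682 -0.1517 -0.1511] 1370
tab [-0.0668 -0.0521 -0.0352] [-0.1636 -0.1532 -0.1504] 1561
marker y,x [0.1394 0.2695] [-0.1696 -0.153 ]
```

View pics/wrist11.png

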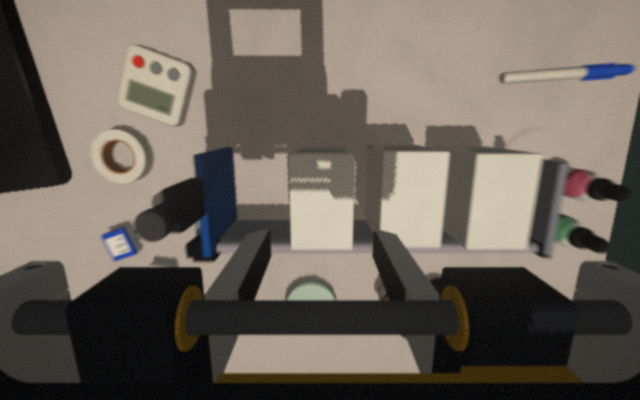

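All three cartons stand square at the back wall (centres x -44, -45, -44 mm) and the bystanders are untouched. I now move to the right of the tab with the fingers shut.

```bash
python3 -m handwheel '[{"fingers":-1,"x":-0.03,"y":-0.01,"z":0.005,"spin":0},{"fingers":-1,"x":-0.06,"y":-0.01,"z":0.01,"spin":0},{"fingers":-1,"x":-0.09,"y":-0.01,"z":0.015,"spin":0},{"fingers":-1,"x":-0.12,"y":-0.01,"z":0.015,"spin":0},{"fingers":-1,"x":-0.148,"y":-0.01,"z":0.015,"spin":0},{"fingers":-1,"x":-0.148,"y":-0.01,"z":0.015,"spin":0},{"fingers":-1,"x":-0.148,"y":-0.01,"z":0.015,"spin":0},{"fingers":-1,"x":-0.148,"y":0.02,"z":0.015,"spin":0},{"fingers":-1,"x":-0.148,"y":0.05,"z":0.015,"spin":0},{"fingers":-1,"x":-0.148,"y":0.073,"z":0.015,"spin":0}]' 10; python3 go.py -.053,-.05,.128,0 -.053,-.04,.128,0
```

```text
time_s: 17.75
ee_pos: [0.4652, -0.4187, 0.1247]
eef_rot: [-1.57, -0.0, 1.021]
force: [-0.3, 0.2, -0.2]
grip_width: 0.0004
t 17.75 bay -0.0553 -0.1985 z 0.1247 rel yaw 0.04 F bay [-0.4  0.  -0.2] w 0.0004
-> -.053,-.05,.128,0 xyz [ 0.1485 -0.0032 -0.0024] spin 0.0 reach 0.619
-> -.053,-.04,.128,0 xyz [ 0.1585 -0.0032 -0.0024] spin 0.0 reach 0.619
```

```bash
python3 -m handwheel '[{"fingers":-1,"x":0.012,"y":0,"z":0,"spin":0},{"fingers":-1,"x":0.024,"y":0,"z":0,"spin":0},{"fingers":-1,"x":0.036,"y":0,"z":0,"spin":0},{"fingers":-1,"x":0.048,"y":0,"z":0,"spin":0},{"fingers":-1,"x":0.06,"y":0,"z":0,"spin":0},{"fingers":-1,"x":0.072,"y":0,"z":0,"spin":0},{"fingers":-1,"x":0.082,"y":0,"z":0,"spin":0},{"fingers":-1,"x":0.09,"y":0,"z":0,"spin":0},{"fingers":-1,"x":0.097,"y":0,"z":0,"spin":0},{"fingers":-1,"x":0.104,"y":0,"z":0,"spin":0}]' 10; python3 go.py -.053,-.04,.128,0;  python3 - <<'E'
from h import *
im,W,r,c=pts('wrist'); save('wrist12.png',im); np.savez('wrist12.npz',im=im,W=W)
E
python3 an.py wrist12.npz
```

```text
time_s: 18.75
ee_pos: [0.5194, -0.3313, 0.1265]
eef_rot: [-1.571, 0.0, 1.02]
force: [-1.0, -3.0, 3.4]
grip_width: 0.0006
t 18.75 bay -0.0548 -0.0957 z 0.1265 rel yaw -0.04 F bay [ 0.7 -3.1  3.4] w 0.0006
-> -.053,-.04,.128,0 xyz [ 0.0557 -0.0015 -0.0018] spin -0.0 reach 0.619
carton [-49.1  25.8] [78.7 55.8] ang 0.0 z 0.0985 9737
carton [-78.7 -62.2] [15.1 15.2] ang -0.7 z 0.0985 542
carton [-48.3 -39.9] [50.6 75.9] ang -0.2 z 0.0985 3761
carton [-58.  94.] [57.2 37.8] ang 0.2 z 0.0985 3539
back x 0.0025 slope deg 1.36 112
left y None 0
blue plate y [-0.0773 -0.0739 -0.0703] 351
tab [-0.0671 -0.0636 -0.058 ] [-0.1073 -0.086  -0.0714] 2137
marker y,x [0.138  0.1687] [-0.1635 -0.1525]
```

```bash
python3 -m handwheel '[{"fingers":-1,"x":0.006,"y":0,"z":0,"spin":0},{"fingers":-1,"x":0.012,"y":0,"z":0,"spin":0},{"fingers":-1,"x":0.018,"y":0,"z":0,"spin":0},{"fingers":-1,"x":0.024,"y":0,"z":0,"spin":0},{"fingers":-1,"x":0.03,"y":0,"z":0,"spin":0},{"fingers":-1,"x":0.036,"y":0,"z":0,"spin":0},{"fingers":-1,"x":0.042,"y":0,"z":0,"spin":0},{"fingers":-1,"x":0.047,"y":0,"z":0,"spin":0},{"fingers":-1,"x":0.051,"y":0,"z":0,"spin":0},{"fingers":-1,"x":0.052,"y":0,"z":0,"spin":0}]' 10; python3 go.py -.053,-.034,.128,0;  python3 - <<'E'
from h import *
im,W,r,c=pts('wrist'); save('wrist13.png',im); np.savez('wrist13.npz',im=im,W=W)
E
python3 an.py wrist13.npz
```

```text
time_s: 19.8
ee_pos: [0.5466, -0.2869, 0.1264]
eef_rot: [-1.571, -0.0, 1.02]
force: [-2.2, -3.7, 2.1]
grip_width: 0.0007
t 19.8 bay -0.0549 -0.0436 z 0.1264 rel yaw -0.02 F bay [ 0.1 -4.3  2.1] w 0.0007
-> -.053,-.034,.128,0 xyz [ 0.0096 -0.0016 -0.0019] spin -0.0 reach 0.62
carton [-49.1  73.1] [ 78.5 172.2] ang -90.0 z 0.0985 21963
carton [-78.7 -10.2] [15. 15.] ang -0.0 z 0.0984 538
back x 0.0002 slope deg -0.06 80
left y None 0
blue plate y [-0.0255 -0.022  -0.0182] 348
tab [-0.067  -0.0636 -0.0582] [-0.0553 -0.0341 -0.0194] 2131
marker y,x [0.1389 0.2185] [-0.1666 -0.1527]
```

```bash
python3 -m handwheel '[{"fingers":-1,"x":0.002,"y":0,"z":0,"spin":0},{"fingers":-1,"x":0.004,"y":0,"z":0,"spin":0},{"fingers":-1,"x":0.006,"y":0,"z":0,"spin":0},{"fingers":-1,"x":0.007,"y":0,"z":0,"spin":0},{"fingers":-1,"x":0.008,"y":0,"z":0,"spin":0},{"fingers":-1,"x":0.009,"y":0,"z":0,"spin":0},{"fingers":-1,"x":0.01,"y":0,"z":0,"spin":0},{"fingers":-1,"x":0.011,"y":0,"z":0,"spin":0},{"fingers":-1,"x":0.011,"y":0,"z":0,"spin":0},{"fingers":-1,"x":0.011,"y":0,"z":0,"spin":0}]' 10; python3 go.py;  python3 - <<'E'
from h import *
im,W,r,c=pts('wrist'); save('wrist14.png',im); np.savez('wrist14.npz',im=im,W=W)
E
python3 an.py wrist14.npz
```

```text
time_s: 20.85
ee_pos: [0.549, -0.2829, 0.1265]
eef_rot: [-1.57, 0.008, 1.017]
force: [-26.7, -35.1, 3.0]
grip_width: 0.0004
t 20.85 bay -0.0549 -0.0389 z 0.1265 rel yaw -0.2 F bay [ -4.4 -43.9   3. ] w 0.0004
carton [-49.1  71.2] [161.1  78.5] ang 89.7 z 0.0985 21838
carton [-78.6  -5.2] [15.8 15.4] ang 89.6 z 0.0984 585
back x 0.0001 slope deg -0.13 82
left y None 0
blue plate y [-0.021  -0.0174 -0.0137] 352
tab [-0.067  -0.0637 -0.0581] [-0.0504 -0.0293 -0.0149] 2105
marker y,x [0.1389 0.2205] [-0.1666 -0.1528]
```

At 44 N the row is solid against the wall, so the bookend is pressed up. I back off to the right and rise clear.

```bash
python3 -m handwheel '[{"fingers":-1,"x":-0.004,"y":0,"z":0,"spin":0},{"fingers":-1,"x":-0.008,"y":0,"z":0,"spin":0},{"fingers":-1,"x":-0.016,"y":0,"z":0,"spin":0},{"fingers":-1,"x":-0.03,"y":0,"z":0,"spin":0},{"fingers":-1,"x":-0.045,"y":-0.02,"z":0.02,"spin":0},{"fingers":-1,"x":-0.045,"y":-0.05,"z":0.05,"spin":0},{"fingers":-1,"x":-0.045,"y":-0.08,"z":0.08,"spin":0},{"fingers":-1,"x":-0.045,"y":-0.11,"z":0.11,"spin":0},{"fingers":-1,"x":-0.045,"y":-0.13,"z":0.12,"spin":0},{"fingers":-1,"x":-0.045,"y":-0.13,"z":0.12,"spin":0}]' 10; python3 go.py;  python3 - <<'E'
from h import *
im,W,r,c=pts('wrist'); save('wrist15.png',im); np.savez('wrist15.npz',im=im,W=W)
im,W,r,c=pts('side'); save('side15.png',im); np.savez('side15.npz',im=im,W=W)
a=cv2.imread('pics/wrist15.png');b=cv2.imread('pics/side15.png')
cv2.imwrite('pics/c15.png',np.hstack([a[:, 80:480],b[100:300,200:400].repeat(2,0).repeat(2,1)]))
E
python3 an.py wrist15.npz; python3 an.py side15.npz
```

```text
time_s: 21.9
ee_pos: [0.4262, -0.2538, 0.2596]
eef_rot: [-1.576, 0.0, 1.02]
force: [-1.0, -0.8, -1.2]
grip_width: 0.0003
t 21.9 bay -0.1749 -0.0783 z 0.2596 rel yaw -0.03 F bay [-0.4 -1.2 -1.2] w 0.0003
carton [-68.2  90.4] [138.8  40.3] ang 89.1 z 0.0985 3284
left y None 0
blue plate y [-0.0194 -0.0194 -0.0194] 1
marker y,x [0.1407 0.3039] [-0.1987 -0.1316]
carton [-47.6  65.1] [ 87.2 178.1] ang -89.7 z 0.0978 1111
back x -0.0084 slope deg 3.5 119
left y None 0
blue plate y [-0.0256 -0.0207 -0.0174] 1139
tab [-0.0663 -0.0523 -0.0369] [-0.0299 -0.0267 -0.021 ] 239
marker y,x [0.1411 0.3071] [-0.1988 -0.1318]
```

View pics/c15.png

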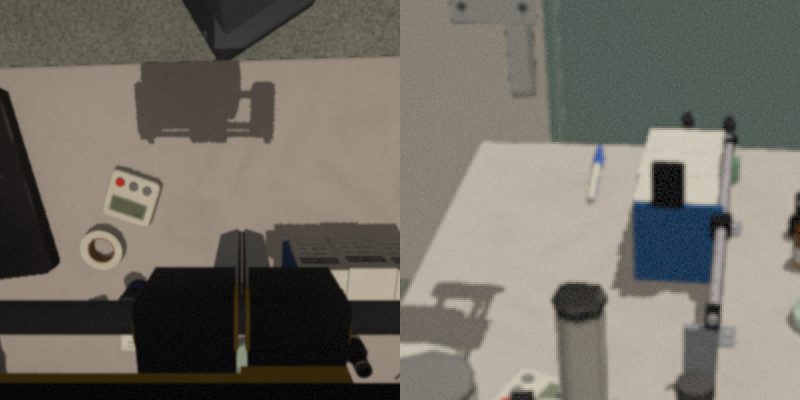

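The side view shows one tight row with the bookend against it. For per-carton numbers I move the wrist over the row for one last measurement.

```bash
python3 -m handwheel '[{"fingers":-1,"x":0.02,"y":0,"z":-0.015,"spin":0},{"fingers":-1,"x":0.04,"y":0,"z":-0.03,"spin":0},{"fingers":-1,"x":0.06,"y":0,"z":-0.045,"spin":0},{"fingers":-1,"x":0.08,"y":0,"z":-0.06,"spin":0},{"fingers":-1,"x":0.1,"y":0,"z":-0.075,"spin":0},{"fingers":-1,"x":0.12,"y":0,"z":-0.09,"spin":0},{"fingers":-1,"x":0.138,"y":0,"z":-0.105,"spin":0},{"fingers":-1,"x":0.138,"y":0,"z":-0.125,"spin":0},{"fingers":-1,"x":0.138,"y":0,"z":-0.125,"spin":0},{"fingers":-1,"x":0.138,"y":0,"z":-0.125,"spin":0}]' 10; python3 go.py;  python3 - <<'E'
from h import *
im,W,r,c=pts('wrist'); save('wrist16.png',im); np.savez('wrist16.npz',im=im,W=W)
from an import bayco
B=bayco(W); x,y,z=B[...,0],B[...,1],B[...,2]; g=im.astype(int)
m=(z>.093)&(z<.104)&(x<.01)&(x>-.12)&(g.min(2)>90)
for a in np.arange(-.02,.156,.014):
    k=m&(y>a)&(y<a+.014)
    if k.sum()>30: print(a.round(3),'x range',np.percentile(x[k],[1,99]).round(4),'z',np.median(z[k]).round(4))
print('row y',np.percentile(y[m],[.5,99.5]))
E
python3 an.py wrist16.npz
```

```text
time_s: 23.0
ee_pos: [0.605, -0.2014, 0.2542]
eef_rot: [-1.568, 0.0, 1.02]
force: [-0.0, -0.2, 0.8]
grip_width: 0.0006
t 23.0 bay -0.0498 0.0598 z 0.2542 rel yaw -0.04 F bay [ 0.1 -0.1  0.8] w 0.0006
-0.02 x range [-0.0806 -0.0027] z 0.0984
-0.006 x range [-0.0805 -0.0027] z 0.0985
0.008 x range [-0.0725 -0.0026] z 0.0985
0.022 x range [-0.0803 -0.0027] z 0.0985
0.036 x range [-0.0815 -0.0093] z 0.0985
0.05 x range [-0.0875 -0.0115] z 0.0985
0.064 x range [-0.0876 -0.011 ] z 0.0985
0.078 x range [-0.0874 -0.0044] z 0.0985
0.092 x range [-0.0823 -0.0031] z 0.0984
0.106 x range [-0.0853 -0.0026] z 0.0985
0.12 x range [-0.0861 -0.0028] z 0.0985
0.134 x range [-0.0861 -0.0027] z 0.0985
0.148 x range [-0.0858 -0.0027] z 0.0985
row y [-0.01329907  0.15038913]
carton [-40.   72.6] [174.1  92.7] ang 89.9 z 0.0985 11377
back x 0.0004 slope deg 0.16 646
left y None 0
blue plate y [-0.0215 -0.0171 -0.0143] 270
tab [-0.0668 -0.0519 -0.035 ] [-0.026  -0.0168 -0.0126] 852
marker y,x [0.1409 0.3031] [-0.1984 -0.1315]
```

View pics/wrist16.png

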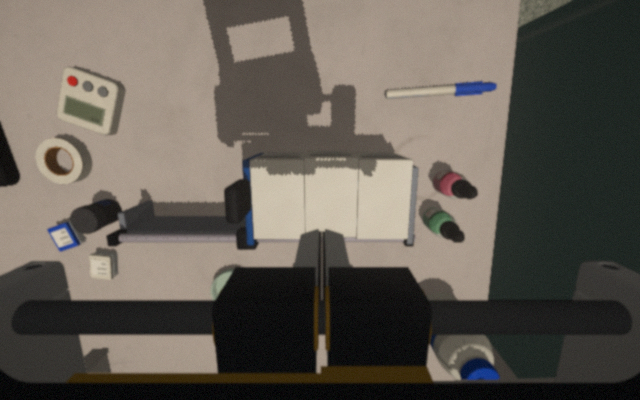

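The row is tight and square: carton tops span y -14 to 152 mm and backs sit at x about -3 mm at most. The bystanders are in place and the gripper hangs free, so I hand in.

```bash
python3 -c "
from station import workorder
print(workorder.hand_in())"
```

```text
the job is handed in; nothing more can be done
None
```

The job is done and handed in, at about 23 s of the 64 s allowed. I opened the bookend fully with a closed finger on its tab. I then slid the three cartons in one by one with a light 8 N grip until each back met the wall, and pressed the row left with the bookend until it went solid at about 44 N at the wrist. Last, I backed the arm well clear.

**Final checks:**
- **Row:** The carton tops are at 98.5 mm. Their centres lie at about x = -43 to -45 mm, and the row runs in one tight line about 168 mm wide from the left wall to the bookend. No skew was seen.
- **Bookend:** Its value is about 0.143 once the small y offset below is allowed for.
- **Bystanders:** In the last picture they appear undisturbed. Only the marker was also measured again, and its position was unchanged.

**What disagreed:**
- **Wrist against top camera:** The wrist camera put the left wall about 2.5 mm off the frame fitted from the top camera.
- **Side camera:** It read about 3–4 mm short in x and 2–4 mm in y, as it did at the start.
- **Brief lift:** Carton B (the middle one) was raised about 2 mm while being slid in, against a limit of 25 mm. I set it down again before release.

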